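# Set a bunk-ladder rung flat-up in its V-blocks and clamp it

### The job

The bunk-bed ladder rung on the desk lies in its two V-blocks with its flat tread turned to the side. Roll it in the V-blocks, without lifting it out of them, until the flat faces straight up; only then swing the clamp arm down until its pad sits fully on the flat, and let go. Leave the other things on the desk where they are.

Things in the scene. Friction and masses are not known exactly. Their poses are not given: they have to be found in the camera images.
- rung_mid (a point): Grey steel rung: round bar 32 mm in diameter, 260 mm long, 0.3 kg, loose in two V-blocks. Point: on its axis at mid-length; y along the bar, z out of the flat. The flat (26 mm wide, two screw holes) spans the middle 140 mm, 9 mm from the axis; both 60 mm ends are fully round. Starts rolled 0.7 to 1.9 rad about +y from flat-up (flat towards v_mid's +x) and stays at any angle it is left at.
- v_mid (a point): Fixed wooden cradle: board 100 x 360 x 12 mm with two V-blocks. Point: where the rung's axis lies, midway between the blocks, 100 mm above the desk; x across the rung, y along it towards the clamp post, z up. The blocks (60 mm wide, 20 mm thick, tops 97 mm above the desk) stand at y = -85 and +85 mm; between them the bar hangs free, 72 mm above the board.
- clamp_pin (a point): Hinge pin (along x) of the clamp on a steel post (36 x 26 mm, top 140 mm above the desk), at y = 175 mm from v_mid and 26 mm above it; axes as v_mid. The steel arm (16 mm wide, 10 mm thick) reaches 147 mm from the pin towards -y over the rung and ends in a cross-bar 24 mm wide; 125 mm from the pin, a rubber pad 18 mm wide stands 12 mm below it.
- clamp (a joint): Clamp arm angle, rad: 0 = arm level, pad down on the up-facing flat (arm's top then 31 mm above v_mid); larger = raised; starts 0.75 to 1.05, leaning up over the rung. Stiff hinge (0.25 N m): stays where left; 3 to 8 N on top of the arm pushes it down. On the rung's round side the pad stops at about 0.06.
- driver: Screwdriver lying beside the cradle, not to be disturbed; origin under it.
- tape: Roll of tape, 72 mm wide, 19 mm high, lying flat; not to be disturbed.
- screws: Small open tray of screws, 70 x 100 x 28 mm; not to be disturbed.
- spare: Flat steel bracket, 30 x 110 x 6 mm; not to be disturbed.
- mug: White mug, 80 mm wide, 90 mm high; not to be disturbed.
- notebook: Blue notebook, 150 x 210 x 12 mm; not to be disturbed.

How it is judged:
On the way:
1. the rung lies in the V-blocks with its flat up while the clamp is still raised (angle between rung_mid's own z axis and vertical below 0.14 rad and z of rung_mid in the frame of v_mid between -0.005 and 0.005 m and distance between rung_mid and v_mid below 0.03 m and value of joint clamp above 0.4 rad), for 0.3 s.
At the end, for the whole second after the job is handed in: The rung rests in both V-blocks (within 5 mm in height, 30 mm overall) with its flat facing up within 8 degrees, and the clamp arm is down on the flat (angle below 0.028 rad), at rest (angle between rung_mid's own z axis and vertical below 0.14 rad and z of rung_mid in the frame of v_mid between -0.005 and 0.005 m and distance between rung_mid and v_mid below 0.03 m and value of joint clamp between -0.03 and 0.028 rad and velocity of joint clamp below 0.05 rad/s); the robot touches nothing.
It fails at once if the rung is lifted or dragged more than 40 mm from its place in the V-blocks (distance between rung_mid and v_mid above 0.04 m).
It fails at once if another thing on the desk is moved by more than 30 mm (distance of any of driver, tape, screws, spare, mug, notebook from where it was at the start of the episode above 0.03 m).
It also fails if it takes over 70 s, if anything falls off the work surface, if the arm or the gripper's body presses on something with over 40 N, if the wrist force passes 120 N, or if a joint passes its speed limit or range.

### The arm

A 6-joint arm with a two-finger parallel gripper is mounted at the origin on the work surface. World frame = base frame: x ahead of the robot, y to its left, z up, the work surface at z = 0. Lengths are in m, angles in rad, forces in N, time in s.
With the tool pointing down it reaches from about 0.325 to 0.85 m from the base axis. Payload 15.5 kg.
Tool frame: the origin (TCP) lies on the mounting face of the last link; the fingertips stand 191 mm ahead of it and the grasp point (between the pads) lies 172 mm ahead of it (finger_overhang is the distance from the TCP to the fingertips, in m); z points along the fingers, y is the direction in which the jaws open and shut (so a half turn about z gives the same grasp; the last joint's range is limited). The gripper opens to 91 mm and grips with 3 to 60 N. Pads are 32 mm wide; open, the fingers measure 118 mm over their backs; the gripper's body (76 mm by 178 mm) begins 60 mm behind the grasp point.
Start: joints at [1.032, 0.494, 1.345, -0, 1.302, -0.096], TCP at [0.268, 0.564, 0.405] pointing down, gripper open.
Joint ranges: [-2.91, 2.91], [-0.82, 2.16], [0.22, 2.67], [-1.22, 4.37], [0.12, 2.79], [-3.08, 3.08]. Speed limits (rad/s): [1.89, 1.89, 2.57, 3.01, 3.01, 3.01].

### API

Orientations are given as a unit quaternion [x, y, z, w].
In Python, from cell import * gives the robot as it stands. The module is installed in compiled form; this text tells all that it offers.
- The arm moves only by the tool play_rows, never from a script. Its argument "increments" is a list of rows, each a list of 7 numbers: the shift along the tool's x, y, z in mm, then the turn, a rotation vector about the tool's x, y, z in degrees, then the closure, from 0 (fully open) to 1 (shut). A call has 1 to 12 rows; each row is the pose to reach, as a shift and turn from the pose commanded when the call began, along the tool's axes at that moment; what a row does not reach only later rows make up. A row lasts 1/8 s, in which the tool goes at most 62.5 mm and 10.7 degrees, less where a joint would pass 70% of its speed; a pose out of reach is approached as far as the arm can. A call with a gripper value outside its range is refused whole. The fingers move at their own pace and stop on an object; "newtons" is the grip in N (left out, the last holds). Time passes only in rows, so rows that repeat a pose let the fingers close. It gives the time, the measured TCP pose, the force and the opening at its end, in the units of the state.
- state(): the state, without advancing time (a new reading comes with each control period).
- capture(name): name is "scene" or "top"; returns (picture, depth): 480x640x3 uint8, red, green, blue; 480x640 float32, m along the optical axis (not along the pixel's ray), 0 where there is no reading.
- calibration(name): a dict with "intrinsics" (3x3 intrinsics, pixels), "world_from_camera" (4x4, takes a point from camera to world coordinates). Camera axes: x right, y down, z forward; pixel columns grow to the right and rows downward; lengths in m; the calibration is good to about 2 mm. A picture is of the moment at which its call begins. calibration takes no time and is no camera call.
- close_job(): hands the job in, once; it reports no verdict.
Trained networks look in the newest picture that a camera, given by its name, has taken for a name from the list of things; names that differ only in an ending like _2 or _b are one class to them, and where a whole thing is asked for, a point or a joint stands for the part that bears it (a point fixed in the world has none). Each returns a list of dicts, best first, with "score" (0 to 1); they miss things now and then, are a little off and sometimes report something else, mostly with a low value. They report only what shows in the picture. A call takes as long as a camera call.
- look_for(label, camera): "bbox" ([left, top, right, bottom] as shares, 0 to 1, of the picture: columns of its width, rows of its height, round what is visible of it).
The state is a dict: "clock": time; "joint_positions": joint angles; "joint_vel": joint speeds; "tau": joint torques, N m; "tool_pos": TCP position; "orientation": TCP orientation; "contact_force": force on the tool from outside, world axes, zero at the start; "ft_torque": the same for the moment, N m; "opening": opening from 0.0 (shut) to 1.0 (fully open).
Only numpy, scipy, OpenCV 4.12 (cv2) and the standard library are available. Lean on these libraries where they do the work, as an engineer would, in place of code of your own. Each camera call takes 0.05 s, during which the arm holds its last target. There are 200 camera calls.

## Working session

There is one attempt and no reset: what is moved stays moved. The work goes in short steps, Python scripts to look and compute and a tool call to move; the robot and the scene stay as the last step left them, time stands still between calls to the robot, and variables do not carry over. Pictures are saved under pics/ and viewed, about 8 in all and at most 12, crops included, and the job is handed in when it is done.

Besides the shell and the picture viewer there is one more tool, called after "Request:" by a JSON object that holds its "fn" and its "kwargs". play_rows: Moves the arm, as the interface text tells. Its arguments: {"type":"object","properties":{"increments":{"type":"array"},"newtons":{"type":"number"}},"required":["increments"]}

```bash
mkdir -p pics
cat > h.py <<'E'
from cell import *
import numpy as np, cv2
def snap(n,f,crop=None,s=1):
    p,d=capture(n)
    q=p if crop is None else p[crop[1]:crop[3],crop[0]:crop[2]]
    if s!=1:q=cv2.resize(q,None,fx=s,fy=s,interpolation=cv2.INTER_CUBIC)
    cv2.imwrite(f'pics/{f}.png',q[...,::-1]); return p,d
def cloud(n,d):
    c=calibration(n);K=np.array(c['intrinsics']);T=np.array(c['world_from_camera'])
    v,u=np.mgrid[0:480,0:640]
    P=np.stack([(u-K[0,2])/K[0,0]*d,(v-K[1,2])/K[1,1]*d,d],-1)
    W=P@T[:3,:3].T+T[:3,3]; W[d==0]=np.nan; return W
E
python3 - <<'E'
from h import *
for n in('scene','top'):
    p,d=snap(n,n+'0'); c=calibration(n); print(n,np.round(c['world_from_camera'],3).tolist(),np.round(c['intrinsics'],1).tolist())
    for l in('rung_mid','clamp','clamp_pin','mug','driver','tape','screws','spare','notebook'):
        r=look_for(l,n)
        if r: b=np.array(r[0]['bbox'])*[640,480,640,480]; print(l,round(r[0]['score'],2),b.round().tolist())
print(state())
E
```

```text
scene [[-0.8, 0.462, -0.382, 0.94], [0.599, 0.596, -0.534, 0.404], [-0.019, -0.656, -0.754, 0.857], [0.0, 0.0, 0.0, 1.0]] [[482.7, 0.0, 312.1], [0.0, 482.7, 238.7], [0.0, 0.0, 1.0]]
rung_mid 0.67 [292.0, 252.0, 422.0, 330.0]
clamp 0.66 [399.0, 253.0, 447.0, 328.0]
clamp_pin 0.7 [280.0, 254.0, 467.0, 391.0]
mug 0.6 [185.0, 173.0, 226.0, 217.0]
driver 0.8 [342.0, 250.0, 410.0, 299.0]
tape 0.6 [266.0, 319.0, 298.0, 358.0]
screws 0.93 [317.0, 347.0, 387.0, 411.0]
spare 0.85 [428.0, 318.0, 480.0, 350.0]
notebook 0.66 [245.0, 151.0, 344.0, 209.0]
top [[-0.017, -0.999, 0.044, 0.52], [-1.0, 0.016, -0.022, -0.114], [0.021, -0.045, -0.999, 0.853], [0.0, 0.0, 0.0, 1.0]] [[433.8, 0.0, 322.3], [0.0, 433.8, 242.9], [0.0, 0.0, 1.0]]
rung_mid 0.89 [163.0, 201.0, 309.0, 271.0]
clamp 0.59 [129.0, 240.0, 169.0, 274.0]
clamp_pin 0.93 [122.0, 191.0, 322.0, 304.0]
mug 0.86 [449.0, 163.0, 520.0, 214.0]
driver 0.87 [223.0, 271.0, 319.0, 300.0]
tape 0.72 [249.0, 146.0, 288.0, 183.0]
screws 0.62 [159.0, 168.0, 219.0, 216.0]
spare 0.66 [142.0, 304.0, 200.0, 331.0]
notebook 0.96 [399.0, 260.0, 532.0, 374.0]
{'clock': 1.0, 'joint_positions': array([ 1.03149887e+00,  4.93574069e-01,  1.34549919e+00, -1.92564054e-06,
        1.30246955e+00, -9.54932489e-02]), 'joint_vel': array([ 0.00137813, -0.00198391,  0.00145089, -0.0003188 , -0.00151939,
        0.00139808]), 'tau': array([ 5.99160580e-05, -8.78695750e+01, -3.82257450e+01,  7.11980299e-02,
        4.35990666e-02,  3.82810310e-05]), 'tool_pos': array([0.26835695, 0.56445934, 0.40473138]), 'orientation': array([2.20085238e-01, 9.75480644e-01, 2.33901904e-05, 8.66088742e-06]), 'contact_force': array([0.93123239, 0.22916879, 1.20566614]), 'ft_torque': array([-0.00851977,  0.05728226, -0.04136499]), 'opening': 0.994928716110206}
```

View pics/scene0.png

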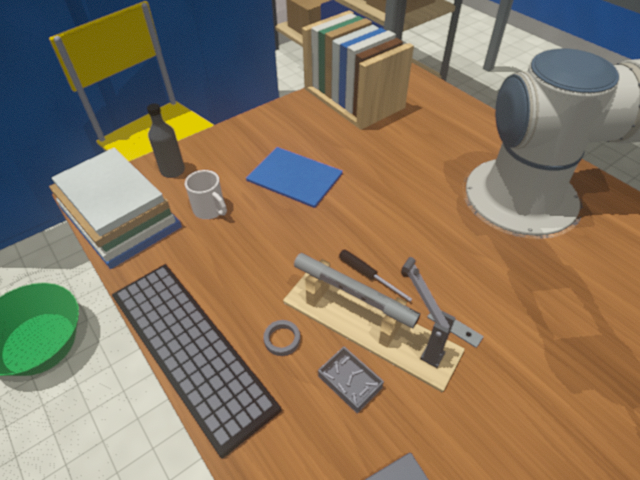

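View pics/top0.png

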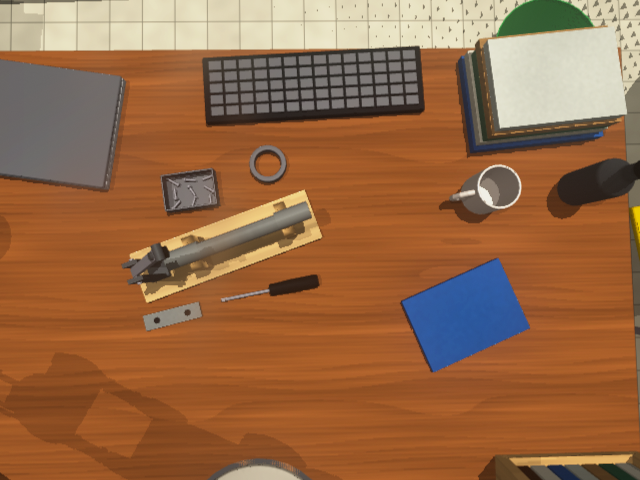

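```bash
cat >> h.py <<'E'
from scipy.optimize import least_squares
def bar(Ws):
    # axis from points between z .103 and .122 near the coarse line
    return
E
python3 - <<'E'
from h import *
p,d=capture('top');Wt=cloud('top',d)
p2,d2=capture('scene');Ws=cloud('scene',d2)
np.savez('c.npz',Wt=Wt,Ws=Ws,p=p,p2=p2)
a=Wt[150:310,110:330].reshape(-1,3)
# board rect
b=a[(a[:,2]>.006)&(a[:,2]<.018)]
m=cv2.minAreaRect(b[:,:2].astype(np.float32)*1000);print('board',m)
t=a[(a[:,2]>.107)&(a[:,2]<.120)]
t=t[t[:,1]<np.nanmax(t[:,1])]
c=t.mean(0);print('bar top pts',len(t),c,t[:,1].min(),t[:,1].max())
u=np.linalg.svd(t[:,:2]-c[:2])[2][0];print('dir',u)
h=a[a[:,2]>.13];print('high',len(h),h.min(0),h.max(0))
s=Ws[240:400,280:480].reshape(-1,3);h=s[s[:,2]>.15];print('high s',len(h),h.min(0),h.max(0))
b=s[(s[:,2]>.006)&(s[:,2]<.018)];print(np.nanmedian(b[:,2]))
for n in('tape','driver','screws','spare'):
    pass
E
```

```text
board ((587.5343627929688, 74.3414306640625), (412.4848937988281, 309.0835876464844), 89.24295043945312)
bar top pts 2384 [0.56799983 0.01510974 0.1137531 ] -0.1112237152213876 0.1928664643530058
dir [-0.3419604   0.93971436]
high 755 [0.49068131 0.09355349 0.13000834] [0.55159475 0.19920261 0.24805854]
high s 742 [0.50765173 0.09694567 0.1500424 ] [0.55056556 0.17281295 0.24828235]
0.011543180170429101
```

Run:
```python
from h import *
D=np.load('c.npz');Wt,Ws=D['Wt'],D['Ws']
pt=Wt[150:310,110:330].reshape(-1,3);ps=Ws[240:400,280:480].reshape(-1,3)
def loc(P,c,yaw):
    R=np.array([[np.cos(yaw),np.sin(yaw)],[-np.sin(yaw),np.cos(yaw)]])
    q=P.copy();q[:,:2]=(P[:,:2]-c)@R.T;return q
c=np.array([.568,.015]);yaw=np.arctan2(.342,.940)
for n,P in(('t',pt),('s',ps)):
    q=loc(P,c,yaw)
    B=q[(q[:,2]>.008)&(q[:,2]<.016)&(abs(q[:,0])<.07)&(q[:,1]>-.25)&(q[:,1]<.26)]
    print(n,'board x',np.percentile(B[:,0],[.5,99.5]),'y',np.percentile(B[:,1],[.5,99.5]))
    b=q[(q[:,2]>.08)&(q[:,2]<.125)&(abs(q[:,0])<.03)]
    print('bar y',np.percentile(b[:,1],[.5,99.5]))
    for y in np.arange(-.14,.15,.02):
        e=b[(abs(b[:,1]-y)<.01)&(b[:,2]>.095)]
        if len(e)>10: print(round(y,2),len(e),'x med %.4f range %.4f %.4f zmax %.4f'%(np.median(e[:,0]),e[:,0].min(),e[:,0].max(),np.percentile(e[:,2],98)))
    f=b[(b[:,1]>-.04)&(b[:,1]<.02)]
    for x in np.arange(-.022,.03,.003):
        e=f[abs(f[:,0]-x)<.0015]
        if len(e)>3:print('  x %.3f z %.4f n%d'%(x,np.median(e[:,2]),len(e)))
```

```text
t board x [-0.04800485  0.05203897] y [-0.13804708  0.21838456]
bar y [-0.12889058  0.18006357]
-0.12 214 x med -0.0010 range -0.0150 0.0165 zmax 0.1179
-0.1 244 x med -0.0005 range -0.0288 0.0297 zmax 0.1176
-0.08 333 x med -0.0010 range -0.0289 0.0300 zmax 0.1173
-0.06 192 x med -0.0021 range -0.0145 0.0122 zmax 0.1174
-0.04 195 x med -0.0020 range -0.0144 0.0125 zmax 0.1175
-0.02 190 x med -0.0018 range -0.0142 0.0125 zmax 0.1179
0.0 196 x med -0.0017 range -0.0141 0.0128 zmax 0.1173
0.02 194 x med -0.0019 range -0.0139 0.0129 zmax 0.1177
0.04 194 x med -0.0014 range -0.0140 0.0134 zmax 0.1181
0.06 199 x med -0.0012 range -0.0137 0.0165 zmax 0.1181
0.08 327 x med 0.0003 range -0.0275 0.0299 zmax 0.1175
0.1 259 x med -0.0000 range -0.0275 0.0288 zmax 0.1173
0.12 179 x med -0.0021 range -0.0135 0.0180 zmax 0.1175
  x -0.013 z 0.1057 n77
  x -0.010 z 0.1111 n68
  x -0.007 z 0.1130 n69
  x -0.004 z 0.1153 n64
  x -0.001 z 0.1159 n60
  x 0.002 z 0.1156 n64
  x 0.005 z 0.1155 n59
  x 0.008 z 0.1147 n60
  x 0.011 z 0.1131 n55
  x 0.014 z 0.1113 n4
s board x [-0.0456167  0.0526706] y [-0.
[... 315 characters left out ...]
.0122 zmax 0.1176
-0.02 134 x med 0.0066 range -0.0113 0.0127 zmax 0.1172
0.0 144 x med 0.0065 range -0.0110 0.0133 zmax 0.1175
0.02 143 x med 0.0065 range -0.0117 0.0131 zmax 0.1175
0.04 148 x med 0.0069 range -0.0126 0.0128 zmax 0.1168
0.06 148 x med 0.0067 range -0.0140 0.0140 zmax 0.1171
0.08 231 x med 0.0099 range -0.0286 0.0298 zmax 0.1166
0.1 225 x med 0.0105 range -0.0279 0.0292 zmax 0.1168
0.12 198 x med 0.0101 range -0.0102 0.0196 zmax 0.1172
0.14 37 x med 0.0074 range -0.0099 0.0191 zmax 0.1164
  x -0.010 z 0.1119 n16
  x -0.007 z 0.1136 n25
  x -0.004 z 0.1150 n33
  x -0.001 z 0.1152 n38
  x 0.002 z 0.1152 n48
  x 0.005 z 0.1148 n47
  x 0.008 z 0.1055 n118
  x 0.011 z 0.1054 n143
```

```bash
cat > fit.py <<'E'
from h import *
C=np.array([.5694,.0155]);YAW=np.radians(20.2)
ex=np.array([np.cos(YAW),np.sin(YAW)]);ey=np.array([-np.sin(YAW),np.cos(YAW)])
def local(P): return np.stack([(P[:,:2]-C)@ex,(P[:,:2]-C)@ey,P[:,2]-.1],1)
def roll(Ps,y0=-.055,y1=.05):
    """fit flat angle theta and offsets to the D-section, per camera"""
    for n,P in Ps.items():
        q=local(P.reshape(-1,3));q=q[~np.isnan(q).any(1)]
        q=q[(abs(q[:,0])<.022)&(abs(q[:,2])<.024)&(q[:,1]>y0)&(q[:,1]<y1)]
        best=[]
        for th in np.arange(-.6,2.4,.1):
            def f(v):
                x=q[:,0]-v[1];z=q[:,2]-v[2]
                return np.maximum(np.hypot(x,z)-.016,x*np.sin(v[0])+z*np.cos(v[0])-.009)
            r=least_squares(f,[th,0,0],loss='soft_l1',f_scale=.001);best.append((r.cost,*r.x))
        b=min(best);print(n,len(q),'theta %.3f dx %.4f dz %.4f'%b[1:],'rms-ish %.5f'%np.sqrt(2*b[0]/len(q)))
E
python3 - <<'E'
from fit import *
D=np.load('c.npz');roll({'t':D['Wt'],'s':D['Ws']})
p,d=snap('scene','s1',(270,230,490,400),3.6)
for n,W in(('t',D['Wt']),('s',D['Ws'])):
    q=local(W.reshape(-1,3));q=q[(abs(q[:,0])<.016)&(q[:,1]>0)&(q[:,1]<.22)&(q[:,2]>.045)&(q[:,2]<.2)]
    f=np.polyfit(q[:,1],q[:,2],1);print(n,'arm slope',np.arctan(-f[0]),'miny',q[:,1].min(),'maxz',q[:,2].max())
E
```

```text
t 1019 theta 1.677 dx 0.0003 dz 0.0001 rms-ish 0.00089
s 832 theta 1.700 dx -0.0004 dz -0.0004 rms-ish 0.00089
t arm slope 0.8662771743562886 miny 0.08338197945872276 maxz 0.14805853931648635
s arm slope 0.9130091379346384 miny 0.08610212046356382 maxz 0.14828235009522614
```

View pics/s1.png

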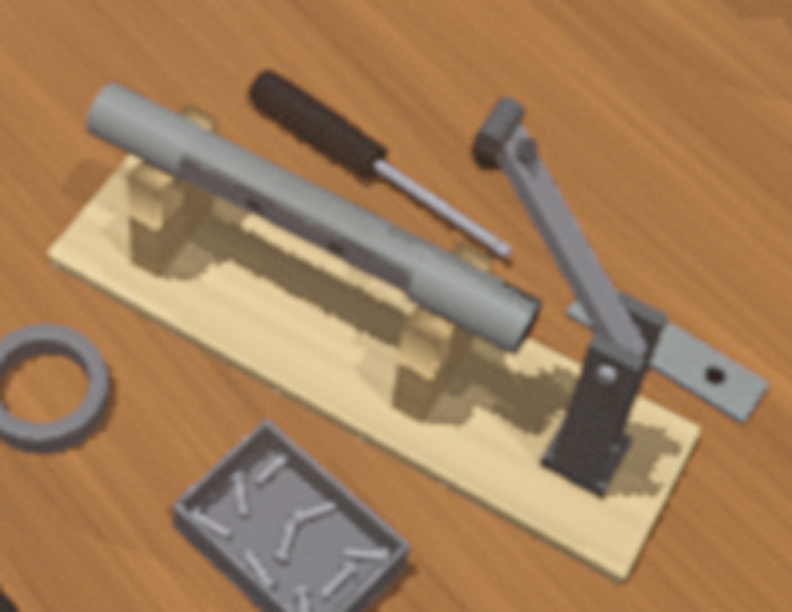

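```bash
cat > inc.py <<'E'
from fit import *
from scipy.spatial.transform import Rotation as R
def Rt(tilt):
    """tool rotation: jaws across the bar, pointing down, tilted by tilt (rad) about bar +y (neg: leans to robot)"""
    y=np.r_[ex,0];z=np.array([0,0,-1.]);x=np.cross(y,z)
    return R.from_rotvec(tilt*np.r_[ey,0])*R.from_matrix(np.stack([x,y,z],1))
def goal(yl,tilt,back,xl=0,zl=0):
    r=Rt(tilt);g=np.r_[C+yl*ey+xl*ex,.1+zl]
    return g-r.as_matrix()[:,2]*(.172+back),r
def inc(*a,base=None,**k):
    p,r=goal(*a,**k)
    if base is None:
        s=state();p0,r0=np.array(s['tool_pos']),R.from_quat(s['orientation'])
    else: p0,r0=base
    d=r0.inv().apply(p-p0)*1000;w=(r0.inv()*r).as_rotvec(degrees=True)
    print(a,k,[round(float(v),1) for v in [*d,*w]])
E
python3 -c "
from inc import *
inc(-.117,0,.21); inc(-.117,0,.06)"
```

```text
(-0.117, 0, 0.21) {} [-591.2, -448.3, -77.3, -0.0, 0.0, 44.4]
(-0.117, 0, 0.06) {} [-591.2, -448.3, 72.7, -0.0, 0.0, 44.4]
```

Request:
{"fn": "play_rows", "kwargs": {"increments": [[0, 0, -60, 0, 0, 0, 0], [-40, -30, -90, 0, 0, 4, 0], [-591, -448, -90, 0, 0, 44.4, 0], [-591, -448, -90, 0, 0, 44.4, 0], [-591, -448, -90, 0, 0, 44.4, 0], [-591, -448, -90, 0, 0, 44.4, 0], [-591, -448, -90, 0, 0, 44.4, 0], [-591, -448, -90, 0, 0, 44.4, 0], [-591, -448, -90, 0, 0, 44.4, 0], [-591, -448, -90, 0, 0, 44.4, 0], [-591, -448, -90, 0, 0, 44.4, 0], [-591, -448, -90, 0, 0, 44.4, 0]]}}

```text
clock: 2.65
tool_pos: [0.5797, -0.0368, 0.4949]
orientation: [0.572, 0.82, 0.0, 0.0]
contact_force: [1.8, 0.0, 0.5]
opening: 1.002
```

Request:
{"fn": "play_rows", "kwargs": {"increments": [[0, 0, 0, 0, 0, 0, 0], [0, 0, 0, 0, 0, 0, 0]]}}

```text
clock: 2.9
tool_pos: [0.579, -0.0348, 0.4945]
orientation: [0.573, 0.82, -0.0, -0.0]
contact_force: [-0.9, 0.0, -0.0]
opening: 0.999
```

```bash
python3 -c "
from inc import *
s=state();print(s['clock'],s['tool_pos'],s['joint_positions'])
inc(-.117,0,.06);inc(-.117,0,0);inc(-.117,0.5,0.06)"
```

```text
2.9 [ 0.57897547 -0.03479961  0.49451407] [-1.63041834e-01  3.55988937e-01  1.32540280e+00  2.57685377e-04
  1.46074633e+00 -5.14442427e-01]
(-0.117, 0, 0.06) {} [-66.6, 8.5, 162.5, -0.0, -0.0, -0.1]
(-0.117, 0, 0) {} [-66.6, 8.5, 222.5, -0.0, -0.0, -0.1]
(-0.117, 0.5, 0.06) {} [-66.4, 119.8, 190.8, 28.6, -0.0, -0.1]
```

```bash
python3 -c "
from inc import *
inc(-.117,0.42,.1);inc(-.117,0.42,0.002)"
```

```text
(-0.117, 0.42, 0.1) {} [-66.4, 119.4, 146.1, 24.0, -0.0, -0.1]
(-0.117, 0.42, 0.002) {} [-66.5, 79.5, 235.6, 24.0, -0.0, -0.1]
```

Request:
{"fn": "play_rows", "kwargs": {"increments": [[-66, 119, 60, 24, 0, 0, 0], [-66, 119, 60, 24, 0, 0, 0], [-66, 119, 60, 24, 0, 0, 0], [-66, 119, 146, 24, 0, 0, 0], [-66, 119, 146, 24, 0, 0, 0], [-66, 100, 190, 24, 0, 0, 0], [-66, 79.5, 235.6, 24, 0, 0, 0], [-66, 79.5, 235.6, 24, 0, 0, 0], [-66, 79.5, 235.6, 24, 0, 0, 0]]}}

```text
clock: 4.03
tool_pos: [0.6774, -0.0684, 0.261]
orientation: [0.56, 0.802, -0.17, -0.118]
contact_force: [0.1, -0.2, 0.3]
opening: 0.999
```

```bash
python3 -c "
from inc import *
s=state();print(s['clock'],s['tool_pos'],s['contact_force'],s['joint_positions'])
inc(-.117,0.42,0.0)"
```

```text
4.025 [ 0.67739243 -0.06837126  0.26095496] [ 0.07126607 -0.23224404  0.34622129] [-0.14218037  0.80763038  1.16927676 -0.19467651  1.53645879 -0.45165996]
(-0.117, 0.42, 0.0) {} [-1.0, -0.5, 4.5, 0.2, 0.1, 0.0]
```

Request:
{"fn": "play_rows", "kwargs": {"increments": [[0, 0, 2, 0, 0, 0, 1], [0, 0, 2, 0, 0, 0, 1], [0, 0, 2, 0, 0, 0, 1], [0, 0, 2, 0, 0, 0, 1], [0, 0, 2, 0, 0, 0, 1], [0, 0, 2, 0, 0, 0, 1]], "newtons": 15}}

```text
clock: 4.78
tool_pos: [0.6755, -0.0697, 0.2573]
orientation: [0.56, 0.802, -0.171, -0.119]
contact_force: [-14.9, -12.4, 11.0]
opening: 0.379
```

```bash
python3 -c "
from inc import *
s=state();print(s['clock'],s['opening'],s['contact_force'])
b=goal(-.117,.42,0)
for t in np.arange(.30,-.43,-.12): inc(-.117,t,0,base=b)"
```

```text
4.775 0.37873683556092136 [-14.87434653 -12.44632184  10.9709191 ]
(-0.117, np.float64(0.3), 0) {} [-0.0, -20.6, 1.2, -6.9, -0.0, -0.0]
(-0.117, np.float64(0.18), 0) {} [-0.0, -40.9, 4.9, -13.8, 0.0, 0.0]
(-0.117, np.float64(0.06), 0) {} [0.0, -60.6, 11.0, -20.6, 0.0, 0.0]
(-0.117, np.float64(-0.06), 0) {} [-0.0, -79.4, 19.4, -27.5, 0.0, 0.0]
(-0.117, np.float64(-0.18), 0) {} [-0.0, -97.1, 30.0, -34.4, 0.0, 0.0]
(-0.117, np.float64(-0.3), 0) {} [0.0, -113.4, 42.7, -41.3, 0.0, -0.0]
(-0.117, np.float64(-0.42), 0) {} [-0.0, -128.1, 57.2, -48.1, 0.0, 0.0]
```

Request:
{"fn": "play_rows", "kwargs": {"increments": [[0, -2, 0, 0, 0, 0, 1], [0, -2, 0, 0, 0, 0, 1], [0, -2, 0, 0, 0, 0, 1]]}}

```text
clock: 5.15
tool_pos: [0.6741, -0.0702, 0.2581]
orientation: [0.56, 0.802, -0.17, -0.119]
contact_force: [0.4, -1.6, -0.5]
opening: 0.347
```

Request:
{"fn": "play_rows", "kwargs": {"increments": [[0, -20.6, 1.2, -6.9, 0, 0, 1], [0, -40.9, 4.9, -13.8, 0, 0, 1], [0, -60.6, 11, -20.6, 0, 0, 1], [0, -79.4, 19.4, -27.5, 0, 0, 1], [0, -97.1, 30, -34.4, 0, 0, 1], [0, -113.4, 42.7, -41.3, 0, 0, 1], [0, -128.1, 57.2, -48.1, 0, 0, 1], [0, -128.1, 57.2, -48.1, 0, 0, 1], [0, -128.1, 57.2, -48.1, 0, 0, 1]]}}

```text
clock: 6.28
tool_pos: [0.5427, -0.1185, 0.258]
orientation: [0.56, 0.802, 0.17, 0.119]
contact_force: [-6.9, -4.3, 0.4]
opening: 0.348
```

```bash
python3 -c "
from inc import *
s=state();print(s['clock'],s['opening'],s['contact_force'],s['tool_pos'])
inc(-.117,-.42,0)
p,d=snap('scene','s2',(270,200,490,370),3.6);p2,d2=capture('top')
roll({'s':cloud('scene',d),'t':cloud('top',d2)})
b=goal(-.117,-.42,0)
inc(-.117,-.42,.09,base=b)
inc(-.117,-.42,.09,base=b)
inc(-.117,.0,.09,base=b);inc(-.117,.42,.09,base=b);inc(-.117,.42,0,base=b)
"
```

```text
6.275 0.34759674607628926 [-6.9167736  -4.28223467  0.36425715] [ 0.54269474 -0.11852471  0.25804174]
(-0.117, -0.42, 0) {} [-0.4, 0.7, 1.4, -0.1, -0.0, -0.0]
s 905 theta 0.880 dx -0.0007 dz 0.0005 rms-ish 0.00105
t 1099 theta 0.853 dx 0.0002 dz 0.0009 rms-ish 0.00075
(-0.117, -0.42, 0.09) {} [0.0, -0.0, -90.0, 0.0, 0.0, 0.0]
(-0.117, -0.42, 0.09) {} [0.0, -0.0, -90.0, 0.0, 0.0, 0.0]
(-0.117, 0.0, 0.09) {} [0.0, 106.8, -67.2, 24.1, -0.0, -0.0]
(-0.117, 0.42, 0.09) {} [0.0, 195.1, -2.9, 48.1, -0.0, 0.0]
(-0.117, 0.42, 0) {} [0.0, 128.1, 57.2, 48.1, -0.0, 0.0]
```

View pics/s2.png

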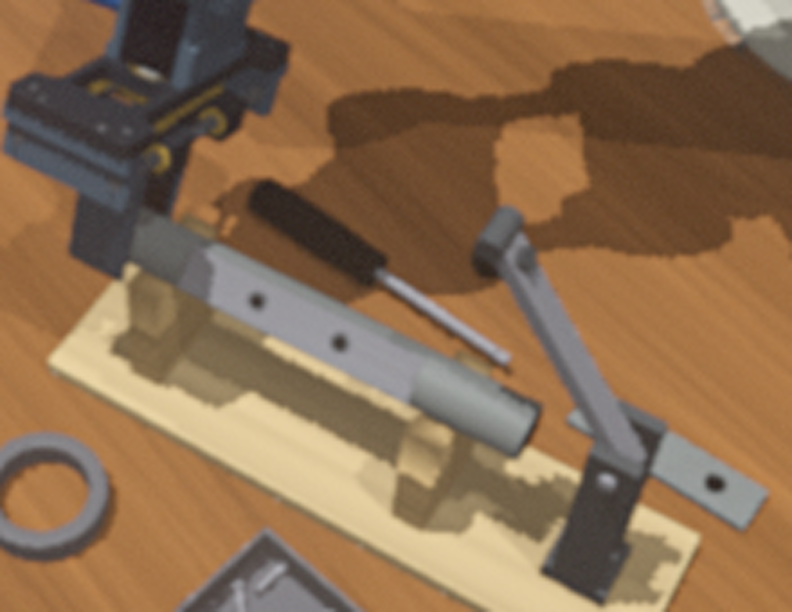

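Request:
{"fn": "play_rows", "kwargs": {"increments": [[0, 0, 0, 0, 0, 0, 0], [0, 0, 0, 0, 0, 0, 0], [0, 0, 0, 0, 0, 0, 0], [0, 0, -45, 0, 0, 0, 0], [0, 0, -90, 0, 0, 0, 0], [0, 52, -85, 12, 0, 0, 0], [0, 107, -67, 24, 0, 0, 0], [0, 153, -39, 36, 0, 0, 0], [0, 195, -3, 48.1, 0, 0, 0], [0, 195, -3, 48.1, 0, 0, 0], [0, 160, 28, 48.1, 0, 0, 0], [0, 128.1, 57.2, 48.1, 0, 0, 0]]}}

```text
clock: 7.88
tool_pos: [0.6738, -0.07, 0.2566]
orientation: [0.56, 0.802, -0.171, -0.119]
contact_force: [-1.0, -0.1, -0.4]
opening: 1.001
```

Request:
{"fn": "play_rows", "kwargs": {"increments": [[0, 0, 0, 0, 0, 0, 0], [0, 0, 0, 0, 0, 0, 0], [0, 0, 0, 0, 0, 0, 1], [0, 0, 0, 0, 0, 0, 1], [0, 0, 0, 0, 0, 0, 1], [0, 0, 0, 0, 0, 0, 1], [0, 0, 0, 0, 0, 0, 1], [0, 0, 0, 0, 0, 0, 1]]}}

```text
clock: 8.88
tool_pos: [0.674, -0.0702, 0.258]
orientation: [0.56, 0.802, -0.17, -0.119]
contact_force: [0.1, 1.1, -1.0]
opening: 0.377
```

```bash
python3 -c "
from inc import *
s=state();print(s['clock'],s['opening'],s['contact_force'],s['tool_pos'])
inc(-.117,.42,0)
p,d=capture('scene');p2,d2=capture('top')
roll({'s':cloud('scene',d),'t':cloud('top',d2)})
b=goal(-.117,.42,0)
for t in (-.43,-.445,-.46): inc(-.117,t,0,base=b)
"
```

```text
8.875 0.3765779719786877 [ 0.13307952  1.11303692 -1.00568706] [ 0.67400798 -0.07019592  0.25801724]
(-0.117, 0.42, 0) {} [-0.5, 1.8, 0.3, 0.1, -0.0, -0.0]
s 899 theta 0.876 dx -0.0003 dz -0.0002 rms-ish 0.00105
t 0 theta -0.600 dx 0.0000 dz 0.0000 rms-ish nan
(-0.117, -0.43, 0) {} [-0.0, -129.2, 58.5, -48.7, 0.0, -0.0]
(-0.117, -0.445, 0) {} [0.0, -130.9, 60.4, -49.6, 0.0, -0.0]
(-0.117, -0.46, 0) {} [-0.0, -132.6, 62.4, -50.4, 0.0, 0.0]fit.py:16: RuntimeWarning: invalid value encountered in scalar divide
  b=min(best);print(n,len(q),'theta %.3f dx %.4f dz %.4f'%b[1:],'rms-ish %.5f'%np.sqrt(2*b[0]/len(q)))
```

Request:
{"fn": "play_rows", "kwargs": {"increments": [[0, 0, 0, 0, 0, 0, 1], [0, 0, 0, 0, 0, 0, 1], [0, -20.6, 1.2, -6.9, 0, 0, 1], [0, -40.9, 4.9, -13.8, 0, 0, 1], [0, -60.6, 11, -20.6, 0, 0, 1], [0, -79.4, 19.4, -27.5, 0, 0, 1], [0, -97.1, 30, -34.4, 0, 0, 1], [0, -113.4, 42.7, -41.3, 0, 0, 1], [0, -131.5, 61.1, -49.9, 0, 0, 1], [0, -131.5, 61.1, -49.9, 0, 0, 1], [0, -131.5, 61.1, -49.9, 0, 0, 1]]}}

```text
clock: 10.35
tool_pos: [0.5376, -0.1206, 0.2557]
orientation: [0.558, 0.799, 0.184, 0.128]
contact_force: [0.8, 0.7, -2.0]
opening: 0.347
```

```bash
python3 -c "
from inc import *
s=state();print(s['clock'],s['opening'],s['contact_force'],s['tool_pos'])
inc(-.117,-.45,0)
p,d=snap('scene','s3',(270,200,490,370),3.6);p2,d2=capture('top')
roll({'s':cloud('scene',d),'t':cloud('top',d2)})
"
```

```text
10.35 0.3470380194043435 [ 0.78930531  0.68285254 -1.96046497] [ 0.53757793 -0.12056093  0.25569028]
(-0.117, -0.45, 0) {} [-0.3, 1.5, 1.6, 0.1, 0.0, -0.1]
s 899 theta -0.033 dx -0.0009 dz 0.0003 rms-ish 0.00097
t 1141 theta -0.022 dx 0.0005 dz 0.0009 rms-ish 0.00092
```

View pics/s3.png

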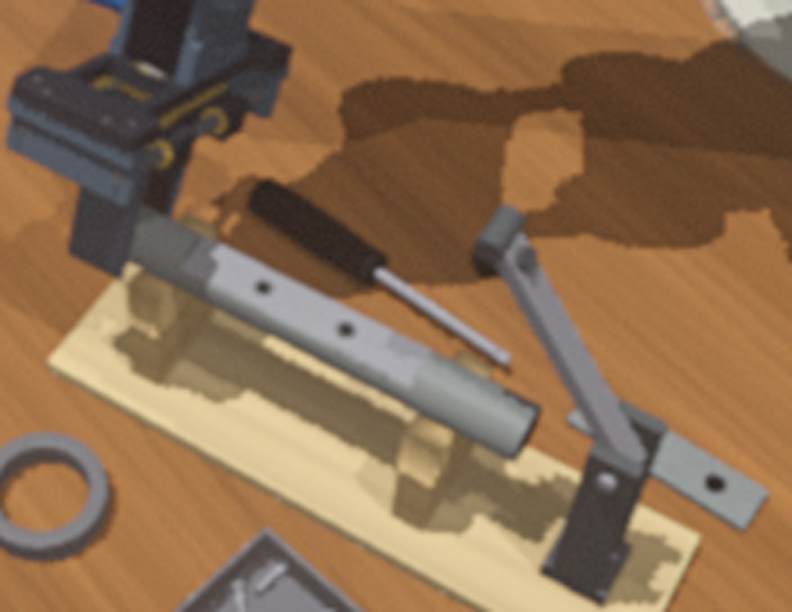

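Request:
{"fn": "play_rows", "kwargs": {"increments": [[0, 4.5, 0, 1.5, 0, 0, 1], [0, 4.5, 0, 1.5, 0, 0, 1], [0, 4.5, 0, 1.5, 0, 0, 0], [0, 4.5, 0, 1.5, 0, 0, 0], [0, 4.5, 0, 1.5, 0, 0, 0], [0, 4.5, 0, 1.5, 0, 0, 0], [0, 4.5, -60, 1.5, 0, 0, 0], [0, 4.5, -120, 1.5, 0, 0, 0], [0, 4.5, -180, 1.5, 0, 0, 0], [0, 4.5, -180, 1.5, 0, 0, 0]]}}

```text
clock: 11.7
tool_pos: [0.4673, -0.1466, 0.4234]
orientation: [0.559, 0.801, 0.173, 0.124]
contact_force: [0.2, -0.4, -0.2]
opening: 1.003
```

```bash
python3 -c "
from inc import *
s=state();print(s['clock'],s['opening'],s['contact_force'],s['tool_pos'])
p,d=capture('scene');p2,d2=capture('top')
roll({'s':cloud('scene',d),'t':cloud('top',d2)})
for n,W in(('t',cloud('top',d2)),('s',cloud('scene',d))):
    q=local(W.reshape(-1,3));q=q[(abs(q[:,0])<.016)&(q[:,1]>0.06)&(q[:,1]<.2)&(q[:,2]>.03)&(q[:,2]<.2)]
    f=np.polyfit(q[:,1],q[:,2],1);print(n,np.arctan(-f[0]),q.min(0),q.max(0),np.median(q[:,0]))
"
```

```text
11.7 1.0028657236356793 [ 0.17415097 -0.36680708 -0.1876153 ] [ 0.46728767 -0.14658946  0.4234454 ]
s 902 theta -0.029 dx -0.0007 dz -0.0001 rms-ish 0.00097
t 1134 theta -0.012 dx 0.0003 dz 0.0004 rms-ish 0.00096
t 0.8795828284618854 [-0.01596677  0.08377164  0.03028638] [0.01592885 0.18909567 0.1485305 ] -0.0009484070279720489
s 0.8980293169330184 [-0.01584853  0.08621861  0.03001128] [0.01590966 0.19050438 0.14930691] 0.00547119548210584
```

```bash
python3 -c "
from inc import *
inc(-.05,0,.0,zl=.25)
inc(.114,0,0,zl=.25)
b=goal(.114,0,0,zl=.25)
for a in [1,.9,.8,.7,.6,.5,.4,.3,.2,.1,.05,0,-.02]:
    y=.175-.13*np.cos(a)+.005*np.sin(a)+.016; z=.026+.13*np.sin(a)+.005*np.cos(a)+.019
    print(a,end=' ');inc(y,0,0,zl=z,base=b)
"
```

```text
(-0.05, 0, 0.0) {'zl': 0.25} [66.5, 179.8, -30.5, 24.4, 0.1, -0.0]
(0.114, 0, 0) {'zl': 0.25} [230.5, 179.7, -30.7, 24.4, 0.1, -0.0]
1 (np.float64(0.1249680551611813), 0, 0) {'zl': np.float64(0.15709273955436723)} [11.0, -0.0, 92.9, 0.0, 0.0, 0.0]
0.9 (np.float64(0.11410733867295103), 0, 0) {'zl': np.float64(0.14994054809292617)} [0.1, 0.0, 100.1, 0.0, 0.0, 0.0]
0.8 (np.float64(0.1040149082393661), 0, 0) {'zl': np.float64(0.14173982536367377)} [-10.0, -0.0, 108.3, 0.0, 0.0, 0.0]
0.7 (np.float64(0.09479160408920494), 0, 0) {'zl': np.float64(0.13257251027732228)} [-19.2, -0.0, 117.4, 0.0, 0.0, 0.0]
0.6 (np.float64(0.08652958242871699), 0, 0) {'zl': np.float64(0.12253019961590299)} [-27.5, -0.0, 127.5, 0.0, 0.0, 0.0]
0.5 (np.float64(0.07931139464727253), 0, 0) {'zl': np.float64(0.11171323282799825)} [-34.7, -0.0, 138.3, 0.0, 0.0, 0.0]
0.4 (np.float64(0.07320916249116817), 0, 0) {'zl': np.float64(0.100229689470139)} [-40.8, 0.0, 149.8, 0.0, 0.0, 0.0]
0.3 (np.float64(0.0682838574469779), 0, 0) {'zl': np.float64(0.08819430931160217)} [-45.7, 0.0, 161.8, 0.0, 0.0, 0.0]
0.2 (np.float64(0.06458469153461388), 0, 0) {'zl': np.float64(0.07572734589256416)} [-49.4, -0.0, 174.3, 0.0, 0.0, 0.0]
0.1 (np.float64(0.06214862559709077), 0, 0) {'zl': np.float64(0.06295336499047778)} [-51.9, -0.0, 187.0, 0.0, 0.0, 0.0]
0.05 (np.float64(0.06141236199500777), 0, 0) {'zl': np.float64(0.05649104330716301)} [-52.6, -0.0, 193.5, 0.0, 0.0, 0.0]
0 (np.float64(0.060999999999999985), 0, 0) {'zl': np.float64(0.05)} [-53.0, 0.0, 200.0, 0.0, 0.0, 0.0]
-0.02 (np.float64(0.06092600579987821), 0, 0) {'zl': np.float64(0.047399173363199584)} [-53.1, 0.0, 202.6, 0.0, 0.0, 0.0]
```

Request:
{"fn": "play_rows", "kwargs": {"increments": [[0, 0, -60, 0, 0, 0, 1], [66, 180, -30, 24.4, 0, 0, 1], [66, 180, -30, 24.4, 0, 0, 1], [66, 180, -30, 24.4, 0, 0, 1], [66, 180, -30, 24.4, 0, 0, 1], [230, 180, -30, 24.4, 0, 0, 1], [230, 180, -30, 24.4, 0, 0, 1], [230, 180, -30, 24.4, 0, 0, 1], [230, 180, -30, 24.4, 0, 0, 1], [230, 180, -30, 24.4, 0, 0, 1]]}}

```text
clock: 13.05
tool_pos: [0.531, 0.1218, 0.5202]
orientation: [0.572, 0.82, -0.001, -0.001]
contact_force: [-0.3, -0.2, 0.0]
opening: 0.001
```

```bash
python3 -c "
from inc import *
s=state();print(s['clock'],s['opening'],s['contact_force'],s['tool_pos'])
inc(.114,0,0,zl=.25)
p,d=snap('scene','s4',(270,140,510,320),3.3)
roll({'s':cloud('scene',d)})
"
```

```text
13.05 0.0008562731689384594 [-0.25706366 -0.17648241  0.01840397] [0.53097644 0.12180968 0.52023305]
(0.114, 0, 0) {'zl': 0.25} [1.0, -0.7, -1.8, -0.1, -0.0, -0.0]
s 904 theta -0.018 dx -0.0007 dz -0.0001 rms-ish 0.00099
```

View pics/s4.png

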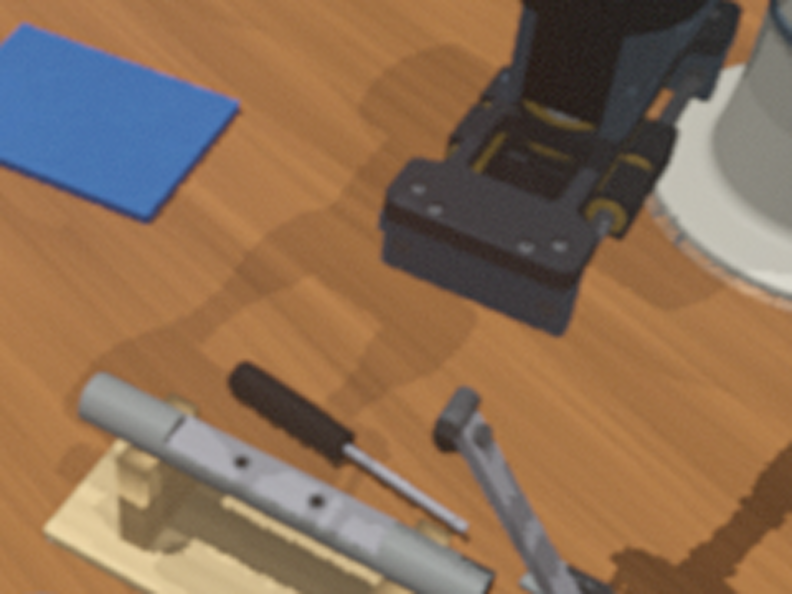

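Request:
{"fn": "play_rows", "kwargs": {"increments": [[4, 0, 50, 0, 0, 0, 1], [6, 0, 88, 0, 0, 0, 1], [0, 0, 100, 0, 0, 0, 1], [-10, 0, 108, 0, 0, 0, 1], [-19, 0, 117.4, 0, 0, 0, 1], [-27.5, 0, 127.5, 0, 0, 0, 1], [-34.7, 0, 138.3, 0, 0, 0, 1], [-40.8, 0, 149.8, 0, 0, 0, 1]]}}

```text
clock: 14.1
tool_pos: [0.5452, 0.0834, 0.371]
orientation: [0.572, 0.82, 0.0, 0.0]
contact_force: [0.6, 0.2, 1.4]
opening: 0.009
```

```bash
python3 -c "
from inc import *
s=state();print(s['clock'],s['contact_force'],s['tool_pos'])
p,d=snap('scene','s5',(270,140,510,320),3.3)
roll({'s':cloud('scene',d)})
"
```

```text
14.1 [0.62694282 0.19128427 1.39272729] [0.54522274 0.08339311 0.37097485]
s 900 theta -0.010 dx -0.0007 dz -0.0001 rms-ish 0.00095
```

View pics/s5.png

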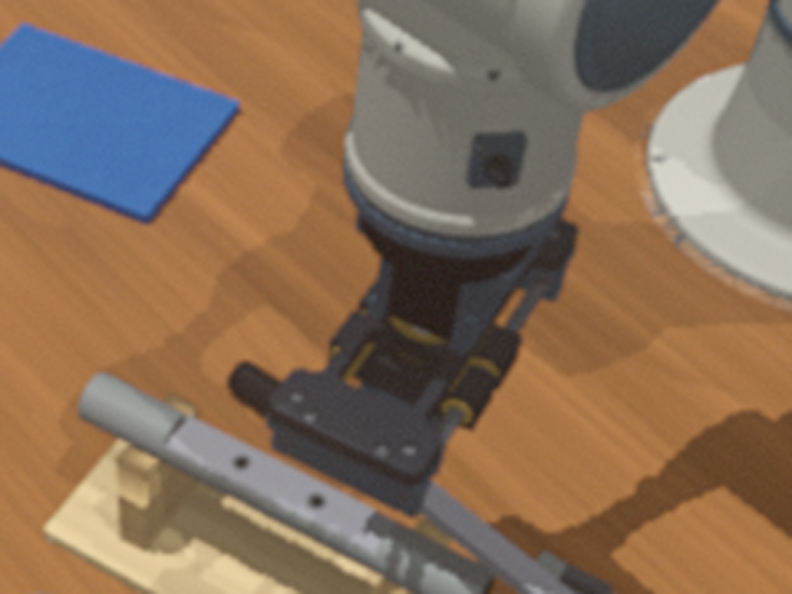

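Request:
{"fn": "play_rows", "kwargs": {"increments": [[-5, 0, 12, 0, 0, 0, 1], [-8.6, 0, 24.5, 0, 0, 0, 1], [-11, 0, 37, 0, 0, 0, 1], [-11.8, 0, 43.5, 0, 0, 0, 1], [-12, 0, 47, 0, 0, 0, 1], [-12, 0, 48, 0, 0, 0, 1], [-12, 0, 48, 0, 0, 0, 1]]}}

```text
clock: 15.02
tool_pos: [0.5491, 0.0727, 0.3237]
orientation: [0.572, 0.82, 0.0, 0.0]
contact_force: [-0.5, -0.1, 0.5]
opening: 0.002
```

Request:
{"fn": "play_rows", "kwargs": {"increments": [[0, 0, 1, 0, 0, 0, 1], [0, 0, 2, 0, 0, 0, 1], [0, 0, 2, 0, 0, 0, 1]]}}

```text
clock: 15.4
tool_pos: [0.5491, 0.0727, 0.322]
orientation: [0.572, 0.82, 0.0, 0.0]
contact_force: [-1.5, -1.3, 8.9]
opening: 0.0
```

Request:
{"fn": "play_rows", "kwargs": {"increments": [[0, 0, 1, 0, 0, 0, 1], [0, 0, 1.5, 0, 0, 0, 1], [0, 0, 1.5, 0, 0, 0, 1], [0, 0, 1.5, 0, 0, 0, 1]]}}

```text
clock: 15.9
tool_pos: [0.549, 0.0727, 0.3218]
orientation: [0.572, 0.82, 0.0, 0.001]
contact_force: [-9.0, -0.8, 33.3]
opening: 0.006
```

Request:
{"fn": "play_rows", "kwargs": {"increments": [[0, 0, -4, 0, 0, 0, 1], [0, 0, -30, 0, 0, 0, 1], [0, 0, -90, 0, 0, 0, 1], [0, 0, -150, 0, 0, 0, 1], [0, -100, -200, 0, 0, 0, 1], [0, -150, -200, 0, 0, 0, 1], [0, -150, -200, 0, 0, 0, 1], [0, -150, -200, 0, 0, 0, 1]]}}

```text
clock: 16.9
tool_pos: [0.4065, 0.0205, 0.5209]
orientation: [0.573, 0.82, 0.0, 0.001]
contact_force: [1.5, 0.7, -0.2]
opening: 0.005
```

```bash
python3 -c "
from inc import *
s=state();print(s['clock'],s['contact_force'],s['tool_pos'])
p,d=snap('scene','s6',(270,230,490,400),3.6);p2,d2=capture('top')
S={'s':cloud('scene',d),'t':cloud('top',d2)}
roll(S,-.055,.01)
for n,W in S.items():
    q=local(W.reshape(-1,3));q=q[(abs(q[:,0])<.006)&(q[:,1]>0.02)&(q[:,1]<.165)&(q[:,2]>.023)&(q[:,2]<.2)]
    if len(q)<9: continue
    f=np.polyfit(q[:,1],q[:,2],1);print(n,len(q),'angle',np.arctan(-f[0]),'z at y=.04,.16',np.polyval(f,[.04,.16]),q.min(0),q.max(0))
D=np.load('c.npz')
a=np.abs(D['p2'].astype(int)-p).max(2)
for l in('driver','tape','screws','spare','mug','notebook'):
    r=look_for(l,'top')
    if r: print(l,(np.array(r[0]['bbox'])*[640,480,640,480]).round().tolist())
"
```

```text
16.9 [ 1.49952915  0.66864795 -0.1827098 ] [0.40648613 0.02053674 0.52086655]
s 545 theta -0.007 dx -0.0009 dz -0.0000 rms-ish 0.00097
t 702 theta -0.003 dx 0.0001 dz 0.0003 rms-ish 0.00096
s 415 angle 0.013938497316512212 z at y=.04,.16 [0.03181606 0.03014334] [-0.00591228  0.03129723  0.02720592] [0.00599987 0.16496236 0.03689089]
t 605 angle 0.010475399771329354 z at y=.04,.16 [0.03205345 0.03079636] [-0.00597655  0.02869479  0.02514454] [0.0059666  0.16479906 0.03696224]
driver [237.0, 268.0, 320.0, 297.0]
tape [250.0, 146.0, 287.0, 184.0]
screws [161.0, 166.0, 217.0, 211.0]
spare [147.0, 302.0, 200.0, 330.0]
mug [448.0, 164.0, 523.0, 215.0]
notebook [399.0, 261.0, 532.0, 371.0]
```

View pics/s6.png

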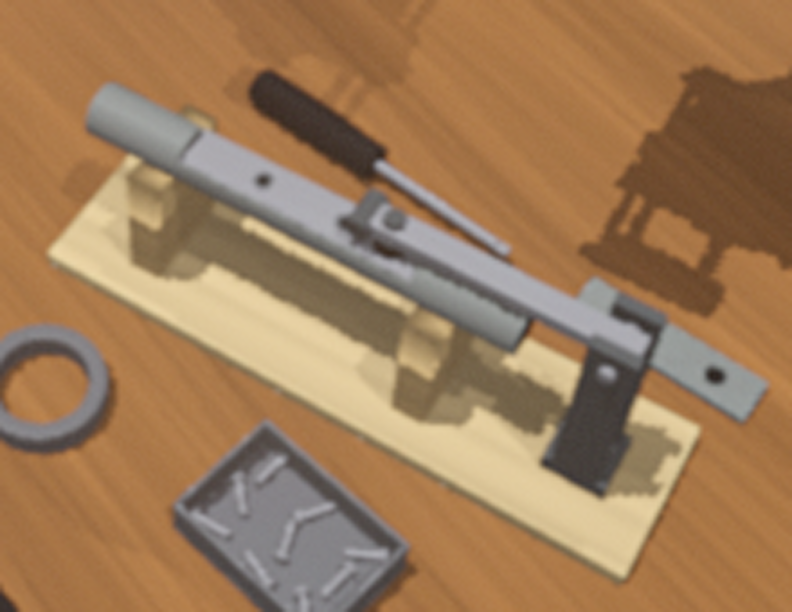

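```bash
python3 -c "
from cell import *
print(close_job())"
```

```text
the job is handed in; nothing more can be done
None
```

The rung is in its V-blocks with the flat facing up, the clamp pad is down on the flat, and the job is handed in. The robot's clock read about 17 s, well under the 70 s limit.

- **Roll:** I gripped the free round end and turned it in the blocks in two steps, from about 1.68 rad to flat-up. With the gripper away and the clamp still raised at about 0.9 rad, both cameras put it within 0.03 rad of flat-up.
- **Clamp:** I pushed the arm down with closed fingers until the force rose to about 33 N, with no further movement. Then I lifted off and moved clear.
- **Last checks:** the flat was within 0.01 rad of up, and the rung axis within about 1 mm of its place in the blocks. The arm angle was 0.010 to 0.014 rad against a limit of 0.028. That line fit also took in the bolt head and cross-bar, so it is good to only about 0.01 rad. The picture showed the pad on the flat.
- **Other things on the desk:** the tape, screws, spare, mug and notebook were found where they started, within a few pixels. The driver's box was shorter at its thin tip end (left edge 223 to 237 px). In the picture it looked unmoved, so I take that as the network missing part of the blade.

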